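Fold the hold-down plate over the tubes, shut the shaker's hood and start it

ROBOT

A 6-joint arm with a two-finger parallel gripper is mounted at the origin on a cart in front of the work surface, level with it; the furniture and walls round the work are solid. World frame = base frame: x ahead of the robot, y to its left, z up, the work surface at z = 0. Lengths are in m, angles in rad, forces in N, time in s.
With the tool pointing down it reaches from about 0.35 to 0.775 m from the base axis. Payload 5.5 kg.
Tool frame: the origin (TCP) lies at the very end of the fingers, on their centre line; the grasp point (between the pads) lies 19 mm behind it; z points along the fingers, y is the line along which they close (so a half turn about z gives the same grasp; the last joint's range is limited). The gripper opens to 85 mm and grips with 20 to 120 N. Pads are 22 mm wide; open, the fingers measure 114 mm over their backs; the gripper's body (76 mm by 85 mm) begins 54 mm behind the grasp point. The pads swing forward as they close: fully open they stand 13 mm farther back than shut.
Start: joints at [1.167, 0.313, 0.046, 1.304, 0, 1.431], TCP at [0.15, 0.555, 0.231] pointing down, gripper open.
Joint ranges: [-2.76, 2.76], [-0.86, 1.69], [-1.03, 1.26], [-2.2, 2.34], [-1.47, 1.5], [-3.14, 3.14]. Speed limits (rad/s): [2.57, 2.57, 3.14, 3.14, 3.14, 3.14].

INTERFACE

Orientations are given as a unit quaternion [w, x, y, z].
In Python, from workcell import env, viewer, nets gives the robot as it stands. The module is installed in compiled form; this text tells all that it offers.
- The arm moves only by the shell command python3 -m creep 'ROWS' [OPENING] [FORCE]. ROWS is a JSON list of rows, 1 to 8 of them, each an object with the fields dx, dy, dz (the shift in parts of the range, where 1.0 means 0.5 m), rx, ry, rz (a rotation vector in normalised numbers (1 is 180 degrees)); a field left out counts as zero; each row is the pose to reach, as a shift and turn from the pose commanded when the command began, along the tool's axes at that moment; what a row does not reach only later rows make up. A row lasts 1/8 s, in which the tool goes at most 0.0625 m and 0.188 rad, less where a joint would pass 70% of its speed; a pose out of reach is approached as far as the arm can. OPENING is the finger opening in m, set as the command begins (- or left out keeps the last). The fingers move at their own pace and stop on an object; FORCE is the grip in N (left out, the last holds). Time passes only in rows, so rows that do not move let the fingers close. It prints the time, the measured TCP pose, the force, the opening and the grip force at its end. No shift or turn number may pass 1 either way. Input that does not fit is refused with a message, and nothing moves.
- env.get_state(): the state, without advancing time (a new reading comes with each control period).
- viewer.read_camera(name): name is "scene" or "top"; returns a dict with "image" (480x640x3 uint8, red, green, blue), "K" (3x3 intrinsics, pixels), "R" (3x3) and "t" (3): a world point X has camera coordinates R X + t. Camera axes: x right, y down, z forward; pixel columns grow to the right and rows downward; lengths in m; the calibration is good to about 2 mm. A picture is of the moment at which its call begins. There is no depth.
- env.hand_in(): hands the job in; it is judged then, once.
Trained networks look in a picture, given as the dict that the camera call returned (one of the last four; its "shot" number tells which), for a name from the list of things; names that differ only in an ending like _2 or _b are one class to them, and where a whole thing is asked for, a point or a joint stands for the part that bears it (a point fixed in the world has none). Each returns a list of dicts, best first, with "confidence" (0 to 1); they miss things now and then, are a little off and sometimes report something else, mostly with a low value. They report only what shows in the picture. A call takes as long as a camera call.
- nets.outline_of(label, picture): "region" (480x640 bool, what is visible of it) and "box" ([left, top, right, bottom] in pixels, round what is visible of it).
The state is a dict: "clock": time; "joint_pos": joint angles; "qvel": joint speeds; "tau": joint torques, N m; "tcp_pos": TCP position; "orientation": TCP orientation; "wrist_force": force on the tool from outside, world axes, zero at the start; "ft_torque": the same for the moment, N m; "finger_gap": finger opening in m; "grip_force": force on a finger pad.
Only numpy, scipy, OpenCV 4.12 (cv2) and the standard library are available. Lean on these libraries where they do the work, as an engineer would, in place of code of your own. Each camera call takes 0.05 s, during which the arm holds its last target. There are 200 camera calls.

TASK

Close up the tube shaker and start it: first fold the upright hold-down plate flat onto the tubes, then swing the hood fully shut over it, and then press the start key at the front of the console right down and let it come back up. Do it all with gentle pushes of the fingertips or the outside of the fingers: grip nothing, keep off the rubber pad under the plate and the inside of the hood, and leave the other things on the bench where they are.

Things in the scene. Friction and masses are not known exactly. Their poses are not given: they have to be found in the camera images.
- shaker: Tube shaker, white, fixed, 170 mm deep (x) by 300 mm wide (y), housing 85 mm high. Origin: centre of the underside; x to its rear, y to its left, z up. Left two thirds (y -45 to 150 mm): block of capped tubes, hold-down plate, hood. Right third: console, face tilted 0.12 rad down to the front, display, four small flat dummy keys, start key at the front
- hold_down (a joint): angle (rad) of the hold-down plate: 0 = folded flat on the tubes (its stop), 1.57 = upright, at most 1.75. A stiff hinge holds it wherever it is left (about 1 N near the free edge moves it). It folds towards the shaker's right (-y)
- plate_hinge (a point): middle of the plate's hinge line, at shaker (-2.5, 118, 101) mm; the line runs along the shaker's x, left of the tubes. The point turns with the plate: its -y points from the hinge to the free edge, its z out of the plate's outer face (up when folded flat; to the left, away from the tubes, when upright)
- plate_edge (a point): middle of the plate's free edge on the outer face, 107 mm from the hinge line. Plain aluminium plate, 112 mm along the hinge, 107 mm long, 5 mm thick; outer face 3 mm off the hinge's plane, with a 2 mm higher lip along the free edge and two ribs 3 mm high running to it, 30 mm either side of the middle. The inner face carries a clean rubber pad, 108x90x7 mm: fingers keep off it
- hood (a joint): angle (rad) of the hood about its rear hinge: 0 = fully shut (its stop), about 1.57 = standing upright, at most 1.9. A stiff hinge holds it wherever it is left (moving it takes about 3 N near the free edge)
- hood_hinge (a point): middle of the hood's hinge line, at shaker (79.5, 52.5, 89) mm; the line runs along the shaker's y at the rear. The point turns with the hood: its -x points from the hinge to the free edge, its z out of the hood's outer face (up when shut, to the rear when upright)
- hood_edge (a point): middle of the hood's free edge on the outer face, 160 mm from the hinge line, 36 mm off the hinge's plane. The hood is a white shallow shell with a clear window, 160 mm long, 186 mm wide, 36 mm deep, hollow side to the tubes, outer face flat; a small finger lip stands 8 mm out of its front wall. Grey lining inside: fingers keep off it
- start_key (a joint): travel (m) of the start key: 0 = up, 0.005 = fully down; a spring returns it, fully down takes about 4 N
- key_top (a point): centre of the top of the start key, a grey rectangular push key 18x22 mm in a black surround, standing 8 mm out of the console at its front (3 mm when fully down), about 78 mm above the bench. Its z points out of the console; it is pressed against z
- tube_50: capped 50 ml tube, 34 mm wide, 114 mm tall, stands at the right of the shaker. Bystander, loose; origin at the centre of its underside
- jar: specimen jar with a screw lid, 51 mm wide, 79 mm tall, at the right of the shaker. Bystander, loose; origin at the centre of its underside
- timer: flat digital bench timer, 64x68x18 mm, at the right front of the shaker. Bystander, loose; origin at the centre of its underside
- forceps: steel forceps, 121 mm long, 8 mm high, lying in front of the shaker. Bystander, loose; origin at the centre of its underside
- slide_box: small slide mailer standing upright, 15x30 mm, 55 mm tall, at the left of the shaker. Bystander, loose; origin at the centre of its underside
- dish: petri dish 60 mm wide, 16 mm high, behind the shaker. Bystander, loose; origin at the centre of its underside
- tape: roll of tape 80 mm wide, 18 mm high, far at the left. Bystander, loose; origin at the centre of its underside
- pipette: hand pipette 232 mm long, 26 mm high, lying left at the front of the bench. Bystander, loose; origin at the centre of its underside

How it is judged:
By the outcome, as a careful person would: the job done as asked, in the order asked, and still so for the second after the job is handed in, with the robot touching nothing.
It also fails if it takes over 58 s, if anything falls off the work surface, if the arm or the gripper's body presses on something with over 40 N, if the wrist force passes 120 N, or if a joint passes its speed limit or range.

## Working session

There is one attempt and no reset: what is moved stays moved. The work goes in short steps, Python scripts to look and compute and a shell command to move; the robot and the scene stay as the last step left them, time stands still between calls to the robot, and variables do not carry over. Pictures are saved under pics/ and viewed, at most 10 in all, crops included, and the job is handed in when it is done.

```bash
mkdir -p pics; python3 - <<'E'
from workcell import env, viewer, nets
import cv2, numpy as np
s=env.get_state(); print(s)
for n in ("scene","top"):
    p=viewer.read_camera(n); cv2.imwrite(f"pics/{n}0.png",p["image"][:,:,::-1]); np.savez(f"{n}0.npz",**{k:p[k] for k in("image","K","R","t")})
    print(n,p["K"].tolist(),p["R"].tolist(),p["t"].tolist())
    for l in ("shaker","hold_down","hood","start_key","tube_50","jar","timer","forceps","slide_box","dish"):
        r=nets.outline_of(l,p); print(l,[(round(float(d["confidence"]),2),list(map(int,d["box"]))) for d in r[:2]])
E
```

```text
{'clock': 0.0, 'joint_pos': array([ 1.16740233e+00,  3.14014372e-01,  4.50178976e-02,  1.30360234e+00,
       -3.39362074e-05,  1.43118188e+00]), 'qvel': array([-0.00031776,  0.00124155,  0.0002594 ,  0.00127277,  0.00064396,
        0.00091334]), 'tau': array([-4.04748462e-04, -4.80632257e+01,  2.98531061e+01,  1.94181455e-02,
       -2.34830532e-04, -1.34956383e-05]), 'tcp_pos': array([0.14975172, 0.55464503, 0.23041683]), 'orientation': array([-2.25349726e-04,  1.31507671e-01,  9.91314743e-01, -8.72780206e-04]), 'wrist_force': array([-0.24406192, -0.23101391,  0.00788589]), 'ft_torque': array([-0.02827009,  0.03471475,  0.06203268]), 'grip_force': 0.0, 'finger_gap': 0.08575716026887889}
scene [[543.9019914054882, 0.0, 318.941894190216], [0.0, 543.9019914054882, 233.3357592157861], [0.0, 0.0, 1.0]] [[0.4646416798513511, -0.8854976229902081, 0.0014384100965960077], [-0.6675338382082653, -0.35133727919753127, -0.6564759638349432], [0.5818132726157563, 0.3040659072056045, -0.7543455705996935]] [-0.28031135972063476, 0.43062307948494094, 1.188722514260561]
shaker [(0.98, [277, 167, 404
[... 511 characters left out ...]
087484555135], [0.0, 455.66880707119543, 240.9125319212335], [0.0, 0.0, 1.0]] [[0.014857686790763842, -0.9998841888133404, -0.0032951637767354297], [-0.9943483499535206, -0.014428796765587382, -0.10518159900195516], [0.10512187254771616, 0.004839295918346248, -0.9944475718342701]] [-0.025688856983646962, 0.5826236674958711, 1.2124926710719799]
shaker [(0.73, [291, 188, 419, 321])]
hold_down [(0.56, [298, 225, 324, 277])]
hood [(0.64, [314, 187, 400, 245])]
start_key [(0.38, [380, 298, 390, 300])]
tube_50 [(0.62, [428, 263, 450, 279])]
jar [(0.66, [416, 284, 437, 300])]
timer [(0.59, [404, 307, 435, 331])]
forceps []
slide_box [(0.61, [288, 222, 305, 232])]
dish [(0.65, [368, 163, 389, 182])]
```

```bash
python3 - <<'E'
import cv2
a=cv2.imread("pics/scene0.png")[140:390,250:470]; b=cv2.imread("pics/top0.png")[150:350,260:470]
cv2.imwrite("pics/s0c.png",cv2.resize(a,None,fx=2.4*1.4/1.4,fy=2.4,interpolation=3)); cv2.imwrite("pics/t0c.png",cv2.resize(b,None,fx=3,fy=3,interpolation=3))
E
```

```text
(no output)
```

View pics/s0c.png

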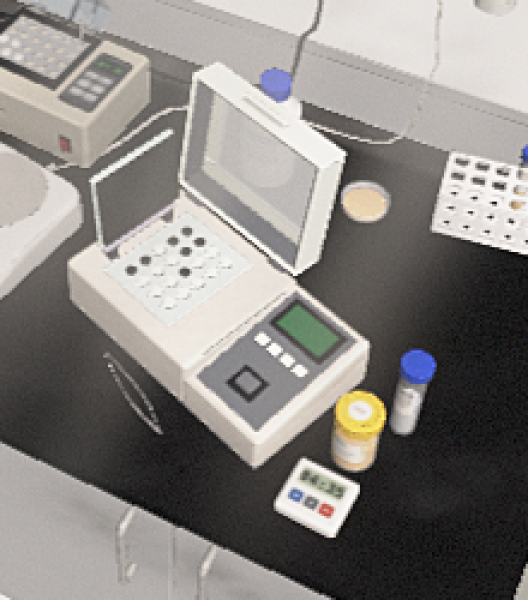

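View pics/t0c.png

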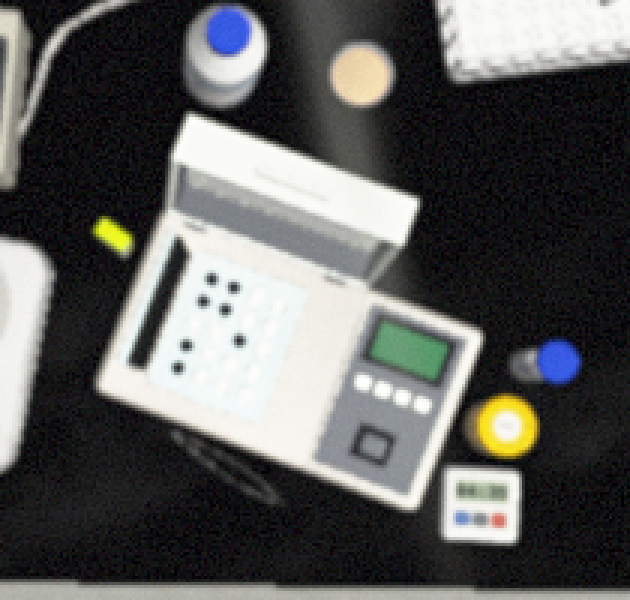

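The views show the shaker rotated by about -20°, with its plate upright at the left and the hood upright at the rear. The start key is at scene px ≈(352,300) and top px ≈(384,298). Next I fit the shaker pose and the joint angles.

```bash
cat >lib.py <<'E'
import numpy as np
from scipy.optimize import least_squares
from scipy.spatial.transform import Rotation as Ro
def cams(): return {n:dict(np.load(f"{n}0.npz")) for n in("scene","top")}
def proj(c,X):
    q=c["R"]@X+c["t"]; return (c["K"]@(q/q[2]))[:2]
def sh2w(p,P):  # p=(x,y,yaw), P shaker m
    c,s=np.cos(p[2]),np.sin(p[2]); P=np.asarray(P); return np.array([p[0]+c*P[0]-s*P[1],p[1]+s*P[0]+c*P[1],P[2]])
def plate(a,q): # hinge frame q (x,y,z) -> shaker; angle a
    # flat: -y to free edge; upright: free edge up, z to +y(left)
    y,z=q[1],q[2]; c,s=np.cos(a),np.sin(a)
    return np.array([-.0025+q[0], .118+c*y+s*z, .101-s*y+c*z])
def hood(a,q):
    x,z=q[0],q[2]; c,s=np.cos(a),np.sin(a)
    return np.array([.0795+c*x+s*z, .0525+q[1], .089-s*x+c*z])
E
cat >fit.py <<'E'
from lib import *
C=cams()
S=lambda u,v:("scene",(u/2.4+250,v/2.4+140)); T=lambda u,v:("top",(u/3+260,v/3+150))
obs=[(lambda v:[-.085,.15,.085],S(70,262)),(lambda v:[-.085,.15,.085],T(98,388)),
 (lambda v:[.085,-.15,v[5]],S(368,347)),(lambda v:[.085,-.15,v[5]],T(483,332)),
 (lambda v:[-.085,-.15,v[6]],S(256,443)),(lambda v:[-.085,-.15,v[6]],T(415,509)),
 (lambda v:[v[7],v[8],.078],S(246,381)),(lambda v:[v[7],v[8],.078],T(374,444)),
 (lambda v:plate(v[3],[-.056,-.107,.004]),S(92,181)),(lambda v:plate(v[3],[.056,-.107,.004]),S(172,130)),
 (lambda v:hood(v[4],[-.16,.093,.036]),S(213,62)),(lambda v:hood(v[4],[-.16,-.093,.036]),S(345,152)),
 (lambda v:hood(v[4],[-.16,.093,.036]),T(188,113)),(lambda v:hood(v[4],[-.16,-.093,.036]),T(420,198)),
 (lambda v:hood(v[4],[-.16,.093,0]),S(192,72)),(lambda v:hood(v[4],[-.16,-.093,0]),T(403,245))]
f=lambda v:np.concatenate([proj(C[c],sh2w(v,g(v)))-np.array(px) for g,(c,px) in obs])
r=least_squares(f,[.5,.1,-.35,1.57,1.6,.08,.065,-.05,-.1],loss="soft_l1")
print(r.x.round(4)); print(f(r.x).reshape(-1,2).round(1).tolist())
for n in C: print(n,(-C[n]["R"].T@C[n]["t"]).round(3))
E
python3 fit.py
```

```text
[ 0.5037 -0.112  -0.3484  1.6094  1.699   0.0697  0.0672 -0.0447 -0.0941]
[[-2.7, -1.5], [-2.1, 0.5], [2.3, 0.2], [-0.3, -0.7], [0.8, 0.3], [0.3, 1.4], [0.7, -0.6], [-0.4, 0.9], [-0.2, 0.1], [0.3, -0.4], [1.8, -1.1], [0.6, -0.0], [-0.1, 0.9], [-0.9, 1.1], [0.5, -0.2], [-0.2, -0.2]]
scene [-0.274 -0.458  1.18 ]
top [ 0.452 -0.023  1.267]
```

```bash
cat >ov.py <<'E'
from lib import *
import cv2,sys
def overlay(c,v,img):
    def poly(f,pts,col,cl=True):
        P=np.array([proj(c,sh2w(v,f(q))) for q in pts]); cv2.polylines(img,[np.round(P*16).astype(np.int32)],cl,col,1,cv2.LINE_AA,4)
    I=lambda q:q
    poly(I,[(-.085,.15,.085),(.085,.15,.085),(.085,-.045,.085),(-.085,-.045,.085)],(0,0,255))
    poly(I,[(-.085,.15,0),(.085,.15,0),(.085,-.15,0),(-.085,-.15,0)],(0,120,255))
    poly(lambda q:plate(v[3],q),[(-.056,0,.003),(.056,0,.003),(.056,-.107,.003),(-.056,-.107,.003)],(0,255,0))
    for z in (0,.036): poly(lambda q:hood(v[4],q),[(0,.093,z),(0,-.093,z),(-.16,-.093,z),(-.16,.093,z)],(255,0,255))
    x,y=v[7:9]; poly(I,[(x+a*.009,y+b*.011,.078) for a,b in((1,1),(1,-1),(-1,-1),(-1,1))],(0,0,255))
E
cat >>fit.py <<'E'
from ov import *
for n,w in (("scene",(40,490,120,400)),("top",None)):
    im=np.ascontiguousarray(C[n]["image"][:,:,::-1]); 
    if n=="scene": im=im
    im2=cv2.resize(im,None,fx=2,fy=2,interpolation=3)
    c=dict(C[n]); k=c["K"].copy(); k[:2]*=2; c["K"]=k
    overlay(c,r.x,im2)
    cv2.imwrite(f"pics/ov_{n}.png", im2[200:800,240:1000] if n=="scene" else im2[160:700,180:960])
P=lambda a,b:min((least_squares(lambda X:np.concatenate([proj(C["scene"],X)-a,proj(C["top"],X)-b]),[.5,0,.1]),),key=lambda q:q.cost)
S2=lambda u,v:np.array(S(u,v)[1]);T2=lambda u,v:np.array(T(u,v)[1])
for n,a,b in (("bottlecap",S2(276,75),T2(230,20)),("key",S2(246,381),T2(374,444))):
    q=P(a,b); print(n,q.x.round(4),q.cost.round(2))
E
python3 fit.py
```

```text
[ 0.5037 -0.112  -0.3484  1.6094  1.699   0.0697  0.0672 -0.0447 -0.0941]
[[-2.7, -1.5], [-2.1, 0.5], [2.3, 0.2], [-0.3, -0.7], [0.8, 0.3], [0.3, 1.4], [0.7, -0.6], [-0.4, 0.9], [-0.2, 0.1], [0.3, -0.4], [1.8, -1.1], [0.6, -0.0], [-0.1, 0.9], [-0.9, 1.1], [0.5, -0.2], [-0.2, -0.2]]
scene [-0.274 -0.458  1.18 ]
top [ 0.452 -0.023  1.267]
bottlecap [ 0.7817 -0.0537  0.1532] 0.88
key [ 0.4307 -0.185   0.0742] 0.59
```

View pics/ov_scene.png

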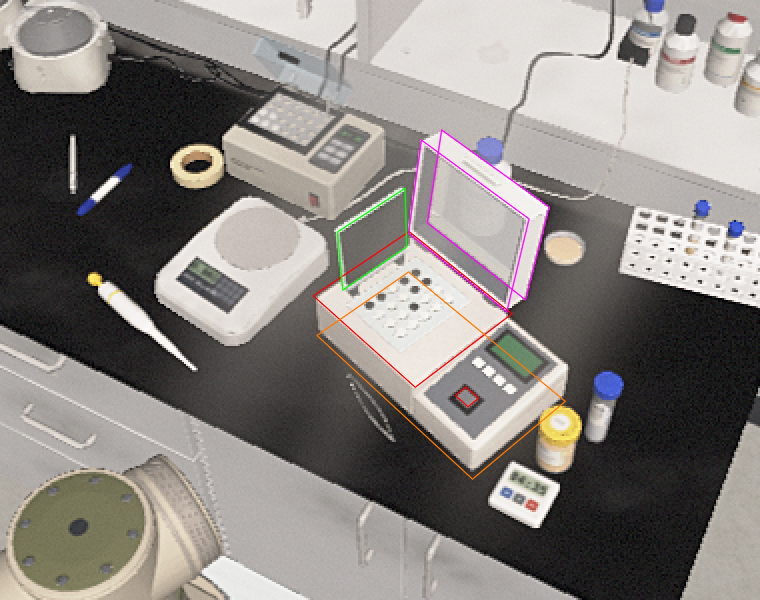

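View pics/ov_top.png

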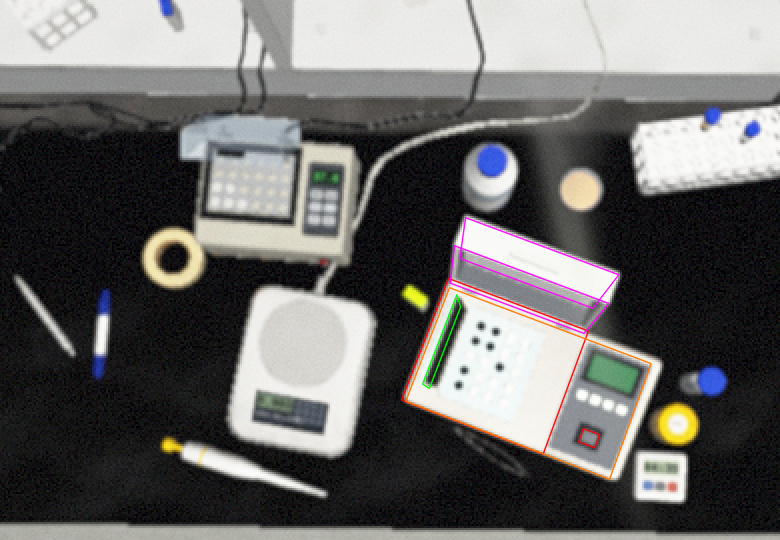

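```bash
cat >>lib.py <<'E'
V=np.array([0.5037,-.112,-.3484])
def now():
    from workcell import env
    s=env.get_state(); q=s["orientation"]; R=Ro.from_quat([q[1],q[2],q[3],q[0]])
    d=s["tcp_pos"]-[V[0],V[1],0]; c,sn=np.cos(V[2]),np.sin(V[2])
    return s,R,np.array([c*d[0]+sn*d[1],-sn*d[0]+c*d[1],d[2]])
def to(P,tilt=0): # tilt: tool z leaning about shaker y
    s,R,sh=now(); W=sh2w(V,P)
    Rs=Ro.from_euler("z",V[2])*Ro.from_matrix(np.array([[-1,0,0],[0,1,0],[0,0,-1.]]))*Ro.from_rotvec([0,tilt,0])
    print("t",round(s["clock"],2),"sh",sh.round(4),"->",P,"d",R.inv().apply(W-s["tcp_pos"]).round(4),"rv",(R.inv()*Rs).as_rotvec().round(4),"F",s["wrist_force"].round(2))
E
python3 -c "
from lib import *
to([-.0025,.175,.29])"
```

```text
t 1.1 sh [-0.5602  0.5063  0.2313] -> [-0.0025, 0.175, 0.29] d [-0.5277 -0.3772 -0.0587] rv [0.0001 0.     0.0846] F [-0.46  0.96  0.23]
```

Units first: shifts go in shares of 0.5 m and turns go in shares of 180 degrees. So -0.34 m is -0.68, -0.29 m is -0.58, 0.085 rad is 0.0271.

```bash
python3 -m creep '[{"dz":-0.08,"rz":0.0255},{"dx":-0.08,"dy":-0.06,"dz":-0.12,"rz":0.0271},{"dx":-0.18,"dy":-0.13,"dz":-0.12,"rz":0.0271},{"dx":-0.28,"dy":-0.2,"dz":-0.12,"rz":0.0271},{"dx":-0.38,"dy":-0.27,"dz":-0.12,"rz":0.0271},{"dx":-0.48,"dy":-0.34,"dz":-0.12,"rz":0.0271},{"dx":-0.58,"dy":-0.41,"dz":-0.12,"rz":0.0271},{"dx":-0.68,"dy":-0.48,"dz":-0.12,"rz":0.0271}]' 0; python3 -c "
from lib import *
to([-.0025,.175,.29])"
```

```text
clock: 2.1
tcp_pos: [0.4167, 0.2332, 0.2916]
orientation: [0.0, 0.173, 0.985, 0.0]
wrist_force: [1.0, 0.8, -0.4]
finger_gap: -0.0001
grip_force: 0.0
t 2.1 sh [-0.1996  0.2947  0.2916] -> [-0.0025, 0.175, 0.29] d [-0.1972 -0.1196  0.0017] rv [ 0.0008  0.0007 -0.0003] F [ 0.98  0.84 -0.4 ]
```

In the tool's units: -0.197 m is -0.394, -0.15 m is -0.3.

```bash
python3 -m creep '[{"dx":-0.1,"dy":-0.06},{"dx":-0.2,"dy":-0.12},{"dx":-0.3,"dy":-0.18},{"dx":-0.394,"dy":-0.24},{"dx":-0.394,"dy":-0.24,"dz":0.08},{"dx":-0.394,"dy":-0.24,"dz":0.16},{"dx":-0.394,"dy":-0.24,"dz":0.194},{"dx":-0.394,"dy":-0.24,"dz":0.194}]' 0; python3 - <<'E'
from lib import *
to([-.0025,.14,.195])
from workcell import viewer
import cv2
P=[]
for n in("scene","top"):
    p=viewer.read_camera(n); P.append(cv2.resize(p["image"][150:330,250:430] if n=="scene" else p["image"][170:320,270:420],(400,400),interpolation=3)[:,:,::-1])
cv2.imwrite("pics/a1.png",np.hstack(P))
E
```

```text
clock: 3.1
tcp_pos: [0.5586, 0.0546, 0.1928]
orientation: [-0.002, 0.174, 0.985, -0.0]
wrist_force: [0.7, -0.9, 0.1]
finger_gap: 0.0
grip_force: 0.0
t 3.1 sh [-0.0053  0.1754  0.1928] -> [-0.0025, 0.14, 0.195] d [-0.0028 -0.0354 -0.0022] rv [-0.0009 -0.0032 -0.0006] F [ 0.68 -0.86  0.1 ]
```

View pics/a1.png

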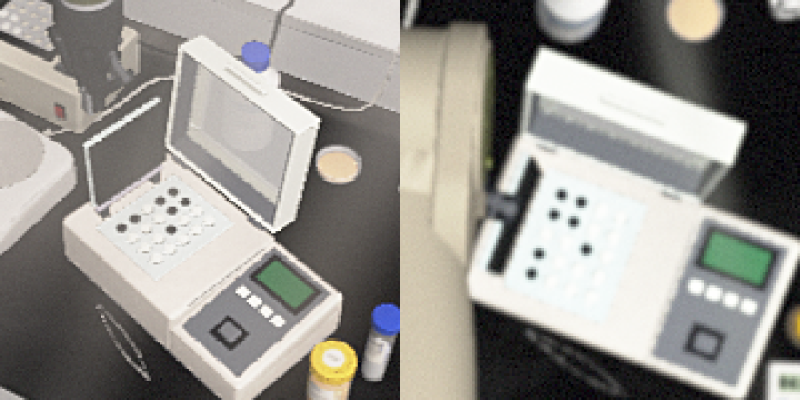

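```bash
python3 - <<'E'
from lib import *
_,_,sh=now()
for a in np.r_[1.65,np.arange(1.5,-.11,-.15)]:
    p=plate(a,[0,-.092,.003])+[0,.0145,0]; print(round(a,2),"abs",p.round(4)," tool",((p-sh)*[-1,1,-1]).round(4))
E
```

```text
1.65 abs [-0.0025  0.1428  0.1925]  tool [-0.0014 -0.0332  0.0026]
1.5 abs [-0.0025  0.129   0.193 ]  tool [-0.0014 -0.047   0.0021]
1.35 abs [-0.0025  0.1153  0.1914]  tool [-0.0014 -0.0607  0.0036]
1.2 abs [-0.0025  0.102   0.1878]  tool [-0.0014 -0.074   0.0072]
1.05 abs [-0.0025  0.0893  0.1823]  tool [-0.0014 -0.0867  0.0128]
0.9 abs [-0.0025  0.0777  0.1749]  tool [-0.0014 -0.0983  0.0201]
0.75 abs [-0.0025  0.0672  0.1659]  tool [-0.0014 -0.1087  0.0292]
0.6 abs [-0.0025  0.0583  0.1554]  tool [-0.0014 -0.1177  0.0396]
0.45 abs [-0.0025  0.051   0.1437]  tool [-0.0014 -0.125   0.0513]
0.3 abs [-0.0025  0.0455  0.1311]  tool [-0.0014 -0.1305  0.064 ]
0.15 abs [-0.0025  0.042   0.1177]  tool [-0.0014 -0.134   0.0773]
0.0 abs [-0.0025  0.0405  0.104 ]  tool [-0.0014 -0.1355  0.0911]
```

In the tool's units: -0.07 m is -0.14, -0.063 m is -0.126.

```bash
python3 -m creep '[{"dy":-0.03},{"dy":-0.054},{"dy":-0.07},{"dx":-0.002,"dy":-0.084,"dz":0.002},{"dx":-0.002,"dy":-0.098,"dz":0.004},{"dx":-0.002,"dy":-0.112,"dz":0.006},{"dx":-0.002,"dy":-0.126,"dz":0.008},{"dx":-0.002,"dy":-0.14,"dz":0.012}]'; python3 - <<'E'
from lib import *
to([-.0025,.0893,.1823])
from workcell import viewer
import cv2
P=[]
for n in("scene","top"):
    p=viewer.read_camera(n); P.append(cv2.resize(p["image"][150:330,250:430] if n=="scene" else p["image"][170:320,270:420],(400,400),interpolation=3)[:,:,::-1])
cv2.imwrite("pics/a2.png",np.hstack(P))
E
```

```text
clock: 4.2
tcp_pos: [0.5366, -0.0118, 0.1881]
orientation: [-0.0, 0.173, 0.985, 0.0]
wrist_force: [-0.1, 0.2, 0.1]
finger_gap: -0.0002
grip_force: 0.2
t 4.2 sh [-0.0033  0.1054  0.1881] -> [-0.0025, 0.0893, 0.1823] d [-0.0008 -0.0161  0.0058] rv [ 0.     -0.0001 -0.0003] F [-0.09  0.18  0.13]
```

View pics/a2.png

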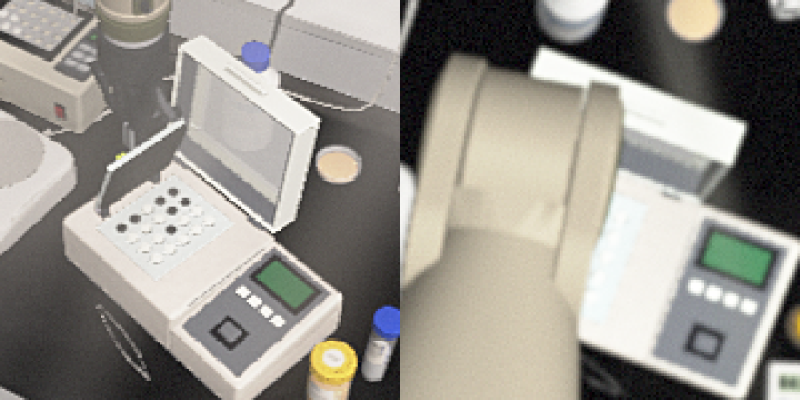

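The plate follows: in the scene half its free edge has moved to (105,165)–(185,122). I continue along the arc.

In the tool's units: -0.047 m is -0.094, -0.038 m is -0.076.

```bash
python3 -m creep '[{"dy":-0.016,"dz":0.004},{"dy":-0.032,"dz":0.012},{"dy":-0.044,"dz":0.018},{"dy":-0.056,"dz":0.026},{"dy":-0.066,"dz":0.035},{"dy":-0.076,"dz":0.044},{"dy":-0.086,"dz":0.055},{"dy":-0.094,"dz":0.066}]'; python3 -m creep '[{"dy":-0.008,"dz":0.011},{"dy":-0.014,"dz":0.022},{"dy":-0.02,"dz":0.035},{"dy":-0.026,"dz":0.048},{"dy":-0.03,"dz":0.062},{"dy":-0.032,"dz":0.076},{"dy":-0.034,"dz":0.086},{"dy":-0.034,"dz":0.092}]';  python3 -c "
from lib import *
to([-.0025,.0405,.104])"
```

```text
clock: 5.3
tcp_pos: [0.5206, -0.0559, 0.1549]
orientation: [-0.0, 0.174, 0.985, 0.0]
wrist_force: [0.2, -0.2, -0.4]
finger_gap: 0.0003
grip_force: 0.2
clock: 6.3
tcp_pos: [0.5147, -0.0715, 0.1089]
orientation: [-0.0, 0.174, 0.985, 0.0]
wrist_force: [-0.2, -0.5, -0.0]
finger_gap: 0.0002
grip_force: 0.1
t 6.3 sh [-0.0035  0.0418  0.1089] -> [-0.0025, 0.0405, 0.104] d [-0.001  -0.0013  0.0049] rv [ 0.0001 -0.0004 -0.0004] F [-0.23 -0.49 -0.05]
```

In the tool's units: 0.0055 m is 0.011, 0.004 m is 0.008.

```bash
python3 -m creep '[{"dz":0.004},{"dz":0.008},{"dz":0.011},{"dz":0.011}]'; python3 -c "
from lib import *
to([-.0025,.0405,.104])"
```

```text
clock: 6.8
tcp_pos: [0.515, -0.0716, 0.104]
orientation: [0.0, 0.174, 0.985, 0.0]
wrist_force: [-0.9, -0.1, 1.8]
finger_gap: 0.0001
grip_force: 0.9
t 6.8 sh [-0.0032  0.0419  0.104 ] -> [-0.0025, 0.0405, 0.104] d [-0.0007 -0.0014  0.    ] rv [ 0.0001  0.0003 -0.0004] F [-0.89 -0.07  1.75]
```

In the tool's units: 0.002 m is 0.004, 0.001 m is 0.002.

```bash
python3 -m creep '[{"dz":0.002},{"dz":0.004},{"dz":0.004}]';python3 -m creep '[{"dz":0.002},{"dz":0.002}]'
```

```text
clock: 7.18
tcp_pos: [0.5151, -0.0716, 0.1037]
orientation: [0.001, 0.173, 0.985, -0.0]
wrist_force: [-4.1, 1.4, 13.8]
finger_gap: -0.0001
grip_force: 7.2
clock: 7.42
tcp_pos: [0.5152, -0.0716, 0.1035]
orientation: [0.001, 0.173, 0.985, -0.0]
wrist_force: [-7.2, 2.4, 20.6]
finger_gap: 0.0005
grip_force: 10.2
```

The plate is on its stop: the force reached 20 N with no further travel, at z = 103.5 mm. I retreat and move over to behind the hood.

In the tool's units: -0.21 m is -0.42, -0.012 m is -0.024.

```bash
python3 -m creep '[{"dz":-0.04},{"dz":-0.14},{"dz":-0.26},{"dz":-0.38},{"dx":-0.04,"dz":-0.42},{"dx":-0.15,"dy":-0.012,"dz":-0.42},{"dx":-0.26,"dy":-0.024,"dz":-0.42},{"dx":-0.364,"dy":-0.024,"dz":-0.42}]'; python3 - <<'E'
from lib import *
to([.178,.03,.222])
from workcell import viewer
import cv2
P=[]
for n in("scene","top"):
    p=viewer.read_camera(n); np.savez(f"{n}1.npz",**{k:p[k] for k in("image","K","R","t")})
    P.append(cv2.resize(p["image"][110:290,250:430] if n=="scene" else p["image"][150:300,270:420],(400,400),interpolation=3)[:,:,::-1])
cv2.imwrite("pics/a3.png",np.hstack(P))
E
```

```text
clock: 8.43
tcp_pos: [0.6833, -0.1461, 0.3108]
orientation: [0.001, 0.174, 0.985, -0.0]
wrist_force: [1.4, -0.7, 0.6]
finger_gap: -0.0001
grip_force: 0.0
t 8.43 sh [0.1805 0.0292 0.3108] -> [0.178, 0.03, 0.222] d [0.0026 0.0008 0.0888] rv [ 0.0001  0.0011 -0.001 ] F [ 1.36 -0.67  0.64]
```

View pics/a3.png

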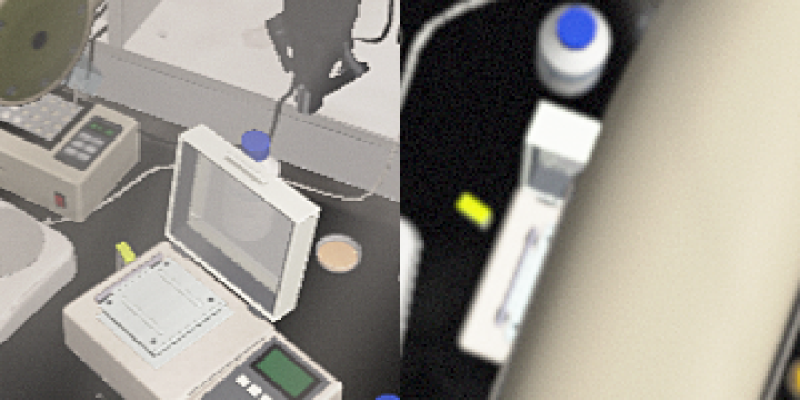

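The plate lies flat on the tubes. The fingertips (scene half ≈(315,105)) are above and behind the hood edge.

In the tool's units: 0.088 m is 0.176, 0.085 m is 0.17.

```bash
python3 -m creep '[{"dx":0.002,"dz":0.06},{"dx":0.004,"dz":0.12},{"dx":0.004,"dz":0.17},{"dx":0.004,"dz":0.176}]'; python3 - <<'E'
from lib import *
_,_,sh=now(); print(sh)
for a in np.r_[1.7,np.arange(1.6,-.01,-.1)]:
    p=hood(a,[-.142,0,.036])+[.011,0,0]; print(round(a,2),"abs",p.round(4)," tool",((p-sh)*[-1,1,-1]).round(4))
E
```

```text
clock: 9.02
tcp_pos: [0.6783, -0.1437, 0.2206]
orientation: [-0.002, 0.173, 0.985, 0.0]
wrist_force: [-0.6, 0.4, -0.3]
finger_gap: -0.0001
grip_force: 0.0
[0.17489951 0.02980379 0.22056332]
1.7 abs [0.1445 0.0525 0.2252]  tool [ 0.0304  0.0227 -0.0046]
1.6 abs [0.1306 0.0525 0.2299]  tool [ 0.0443  0.0227 -0.0093]
1.5 abs [0.1164 0.0525 0.2332]  tool [ 0.0585  0.0227 -0.0126]
1.4 abs [0.1018 0.0525 0.2351]  tool [ 0.0731  0.0227 -0.0145]
1.3 abs [0.0872 0.0525 0.2355]  tool [ 0.0877  0.0227 -0.0149]
1.2 abs [0.0726 0.0525 0.2344]  tool [ 0.1023  0.0227 -0.0138]
1.1 abs [0.0582 0.0525 0.2319]  tool [ 0.1167  0.0227 -0.0113]
1.0 abs [0.0441 0.0525 0.2279]  tool [ 0.1308  0.0227 -0.0074]
0.9 abs [0.0304 0.0525 0.2226]  tool [ 0.1445  0.0227 -0.002 ]
0.8 abs [0.0174 0.0525 0.2159]  tool [0.1575 0.0227 0.0046]
0.7 abs [0.0051 0.0525 0.208 ]  tool [0.1698 0.0227 0.0126]
0.6 abs [-0.0064  0.0525  0.1989]  tool [0.1813 0.0227 0.0217]
0.5 abs [-0.0169  0.0525  0.1887]  tool [0.1918 0.0227 0.0319]
0.4 abs [-0.0263  0.0525  0.1775]  tool [0.2012 0.0227 0.0431]
0.3 abs [-0.0345  0.0525  0.1654]  tool [0.2094 0.0227 0.0552]
0.2 abs [-0.0415  0.0525  0.1525]  tool [0.2164 0.0227 0.0681]
0.1 abs [-0.0472  0.0525  0.139 ]  tool [0.2221 0.0227 0.0816]
-0.0 abs [-0.0515  0.0525  0.125 ]  tool [0.2264 0.0227 0.0956]
```

In the tool's units: 0.058 m is 0.116, 0.051 m is 0.102.

```bash
python3 -m creep '[{"dx":0.02,"dz":-0.004},{"dx":0.036,"dz":-0.008},{"dx":0.05,"dz":-0.008},{"dx":0.062,"dz":-0.01},{"dx":0.074,"dz":-0.014},{"dx":0.088,"dz":-0.018},{"dx":0.102,"dz":-0.022},{"dx":0.116,"dz":-0.025}]'; python3 -c "
from lib import *
to([.1018,.03,.2351])"; python3 -m creep '[{"dx":0.014,"dz":-0.002},{"dx":0.03,"dz":-0.004},{"dx":0.044,"dz":-0.004},{"dx":0.058,"dz":-0.004},{"dx":0.072,"dz":-0.004},{"dx":0.088,"dz":-0.002},{"dx":0.102},{"dx":0.116,"dz":0.002}]';python3 - <<'E'
from lib import *
to([.0441,.03,.2279])
from workcell import viewer
import cv2
P=[]
for n in("scene","top"):
    p=viewer.read_camera(n)
    P.append(cv2.resize(p["image"][110:290,250:430] if n=="scene" else p["image"][150:300,270:420],(400,400),interpolation=3)[:,:,::-1])
cv2.imwrite("pics/a4.png",np.hstack(P))
E
```

```text
clock: 10.02
tcp_pos: [0.6251, -0.1244, 0.2355]
orientation: [0.0, 0.174, 0.985, 0.0]
wrist_force: [3.9, -0.7, 2.2]
finger_gap: -0.0001
grip_force: 1.6
t 10.03 sh [0.1183 0.0298 0.2355] -> [0.1018, 0.03, 0.2351] d [0.0165 0.0002 0.0004] rv [ 0.0001  0.0003 -0.0004] F [ 3.87 -0.65  2.17]
clock: 11.02
tcp_pos: [0.5703, -0.1045, 0.234]
orientation: [-0.0, 0.174, 0.985, 0.0]
wrist_force: [2.5, -0.5, 0.5]
finger_gap: -0.0
grip_force: 0.9
t 11.03 sh [0.06   0.0298 0.234 ] -> [0.0441, 0.03, 0.2279] d [0.0159 0.0002 0.0061] rv [ 0.0002 -0.0005 -0.0004] F [ 2.53 -0.51  0.5 ]
```

View pics/a4.png

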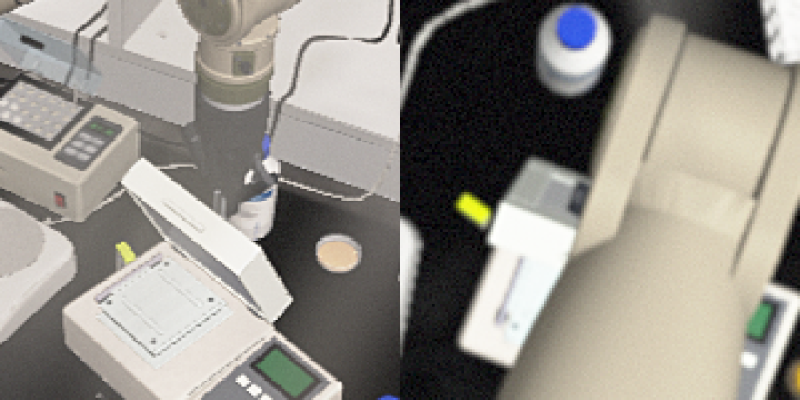

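The hood is tipping forward and is about half closed. The fingers are on its outer face near the edge, so I continue.

In the tool's units: 0.055 m is 0.11, 0.03 m is 0.06.

```bash
python3 -m creep '[{"dx":0.016,"dz":0.006},{"dx":0.032,"dz":0.012},{"dx":0.046,"dz":0.018},{"dx":0.06,"dz":0.023},{"dx":0.072,"dz":0.03},{"dx":0.086,"dz":0.036},{"dx":0.098,"dz":0.044},{"dx":0.11,"dz":0.052}]'; python3 -m creep '[{"dx":0.012,"dz":0.009},{"dx":0.022,"dz":0.018},{"dx":0.034,"dz":0.028},{"dx":0.044,"dz":0.038},{"dx":0.054,"dz":0.05},{"dx":0.062,"dz":0.062},{"dx":0.07,"dz":0.074},{"dx":0.079,"dz":0.086}]';python3 -c "
from lib import *
to([-.0515,.03,.125])"
```

```text
clock: 12.12
tcp_pos: [0.5187, -0.0857, 0.208]
orientation: [-0.0, 0.174, 0.985, 0.0]
wrist_force: [1.3, 0.6, 2.7]
finger_gap: -0.0
grip_force: 0.8
clock: 13.12
tcp_pos: [0.482, -0.0724, 0.1648]
orientation: [0.0, 0.174, 0.985, 0.0]
wrist_force: [1.3, -0.3, 0.7]
finger_gap: 0.0005
grip_force: 0.4
t 13.12 sh [-0.0339  0.0298  0.1648] -> [-0.0515, 0.03, 0.125] d [0.0176 0.0002 0.0398] rv [ 0.0001  0.0002 -0.0004] F [ 1.26 -0.29  0.75]
```

In the tool's units: 0.039 m is 0.078, 0.037 m is 0.074.

```bash
python3 -m creep '[{"dx":0.008,"dz":0.013},{"dx":0.015,"dz":0.026},{"dx":0.021,"dz":0.039},{"dx":0.026,"dz":0.052},{"dx":0.03,"dz":0.064},{"dx":0.033,"dz":0.074},{"dx":0.034,"dz":0.078},{"dx":0.034,"dz":0.078}]';python3 -m creep '[{"dz":0.002},{"dz":0.004},{"dz":0.004}]'
```

```text
clock: 14.12
tcp_pos: [0.466, -0.0666, 0.1261]
orientation: [-0.0, 0.174, 0.985, 0.0]
wrist_force: [-0.3, 0.1, 0.2]
finger_gap: 0.0001
grip_force: 0.0
clock: 14.5
tcp_pos: [0.4662, -0.0667, 0.1249]
orientation: [0.0, 0.173, 0.985, -0.0]
wrist_force: [-1.4, 0.6, 4.3]
finger_gap: 0.0001
grip_force: 2.5
```

In the tool's units: 0.002 m is 0.004, 0.001 m is 0.002.

```bash
python3 -m creep '[{"dz":0.002},{"dz":0.004},{"dz":0.004}]';python3 -m creep '[{"dz":0.002},{"dz":0.002}]'
```

```text
clock: 14.88
tcp_pos: [0.4663, -0.0667, 0.1246]
orientation: [0.001, 0.173, 0.985, -0.0]
wrist_force: [-5.8, 1.3, 18.6]
finger_gap: -0.0001
grip_force: 9.2
clock: 15.12
tcp_pos: [0.4664, -0.0667, 0.1245]
orientation: [0.001, 0.173, 0.985, -0.0]
wrist_force: [-8.3, 1.9, 24.2]
finger_gap: -0.0003
grip_force: 12.6
```

The hood is on its stop (24 N, no further travel). Next is the key.

In the tool's units: -0.124 m is -0.248, -0.09 m is -0.18, -0.12 rad is -0.0382.

```bash
python3 -m creep '[{"dz":-0.04},{"dz":-0.1},{"dy":-0.08,"dz":-0.11,"ry":-0.0191},{"dy":-0.18,"dz":-0.11,"ry":-0.0382},{"dy":-0.248,"dz":-0.1,"ry":-0.0382},{"dy":-0.248,"dz":-0.04,"ry":-0.0382},{"dy":-0.248,"dz":0.03,"ry":-0.0382},{"dy":-0.248,"dz":0.03,"ry":-0.0382}]'; python3 - <<'E'
from lib import *
to([-.0469,-.094,.098],-.12)
from workcell import viewer
import cv2
P=[]
for n in("scene","top"):
    p=viewer.read_camera(n)
    P.append(cv2.resize(p["image"][190:350,260:420] if n=="scene" else p["image"][210:330,300:420],(400,400),interpolation=3)[:,:,::-1])
cv2.imwrite("pics/a5.png",np.hstack(P))
E
```

```text
clock: 16.12
tcp_pos: [0.4217, -0.1819, 0.1041]
orientation: [0.057, 0.173, 0.983, -0.009]
wrist_force: [-0.3, 0.8, 0.7]
finger_gap: 0.0001
grip_force: 0.0
t 16.12 sh [-0.0532 -0.0937  0.1041] -> [-0.0469, -0.094, 0.098] d [-0.0056 -0.0003  0.0068] rv [ 0.0013 -0.0053 -0.001 ] F [-0.32  0.82  0.7 ]
```

View pics/a5.png

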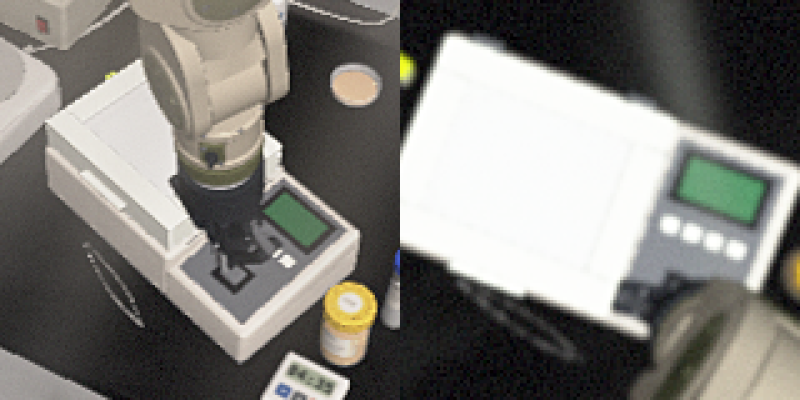

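The hood is shut, and the fingertips are just above and in front of the key (scene half ≈(235,265)).

In the tool's units: 0.027 m is 0.054, -0.0056 m is -0.0112, -0.005 rad is -0.0016.

```bash
python3 -m creep '[{"dx":-0.0112,"dz":0.014,"ry":-0.0016},{"dx":-0.0112,"dz":0.03,"ry":-0.0016},{"dx":-0.0112,"dz":0.044,"ry":-0.0016},{"dx":-0.0112,"dz":0.05,"ry":-0.0016},{"dx":-0.0112,"dz":0.054,"ry":-0.0016},{"dx":-0.0112,"dz":0.054,"ry":-0.0016}]'; python3 -c "
from lib import *
to([-.0445,-.094,.078],-.12)";  python3 -m creep '[{"dz":0.004},{"dz":0.007},{"dz":0.007}]';python3 -c "
from lib import *
to([-.0445,-.094,.073],-.12)"
```

```text
clock: 16.98
tcp_pos: [0.432, -0.1861, 0.08]
orientation: [0.061, 0.173, 0.983, -0.011]
wrist_force: [-0.2, -0.4, 0.4]
finger_gap: -0.0002
grip_force: 0.0
t 16.98 sh [-0.0421 -0.0941  0.08  ] -> [-0.0445, -0.094, 0.078] d [0.0026 0.0001 0.0017] rv [ 0.0001  0.0048 -0.0004] F [-0.18 -0.43  0.43]
clock: 17.35
tcp_pos: [0.4326, -0.1864, 0.0768]
orientation: [0.062, 0.173, 0.983, -0.011]
wrist_force: [-0.8, 1.0, 2.6]
finger_gap: 0.0001
grip_force: 1.0
t 17.35 sh [-0.0414 -0.0942  0.0768] -> [-0.0445, -0.094, 0.073] d [0.0036 0.0002 0.0034] rv [-0.      0.0054 -0.0004] F [-0.84  1.03  2.62]
```

In the tool's units: 0.002 m is 0.004, 0.001 m is 0.002.

```bash
python3 -m creep '[{"dz":0.002},{"dz":0.004},{"dz":0.004}]';  python3 -m creep '[{"dz":0.002},{"dz":0.004},{"dz":0.004}]'
```

```text
clock: 17.73
tcp_pos: [0.4329, -0.1865, 0.0748]
orientation: [0.062, 0.173, 0.983, -0.011]
wrist_force: [-0.7, 0.1, 2.4]
finger_gap: 0.0
grip_force: 1.5
clock: 18.1
tcp_pos: [0.4331, -0.1866, 0.0731]
orientation: [0.062, 0.173, 0.983, -0.011]
wrist_force: [-1.8, 1.0, 6.1]
finger_gap: -0.0
grip_force: 3.5
```

In the tool's units: 0.0015 m is 0.003, 0.001 m is 0.002.

```bash
python3 -m creep '[{"dz":0.002},{"dz":0.003},{"dz":0.003}]'
```

```text
clock: 18.48
tcp_pos: [0.4332, -0.1867, 0.0729]
orientation: [0.062, 0.173, 0.983, -0.011]
wrist_force: [-6.7, 3.3, 20.1]
finger_gap: -0.0002
grip_force: 10.5
```

The key is down on its stop: 5 mm of travel, then a hard rise to 20 N. I release it and retreat.

In the tool's units: -0.17 m is -0.34, -0.15 m is -0.3.

```bash
python3 -m creep '[{"dz":-0.008},{"dz":-0.018},{"dz":-0.03},{"dz":-0.1},{"dz":-0.2},{"dz":-0.3},{"dx":0.06,"dy":0.06,"dz":-0.34},{"dx":0.12,"dy":0.12,"dz":-0.34}]'; python3 -m creep '[{"dx":0.06,"dy":0.1},{"dx":0.12,"dy":0.2},{"dx":0.12,"dy":0.3},{"dx":0.12,"dy":0.4},{"dx":0.12,"dy":0.5},{"dx":0.12,"dy":0.6},{"dx":0.12,"dy":0.6}]'; python3 - <<'E'
from lib import *
from workcell import viewer
import cv2
P=[]
for n in("scene","top"):
    p=viewer.read_camera(n)
    P.append(cv2.resize(p["image"][180:380,260:460] if n=="scene" else p["image"][150:350,270:470],(400,400),interpolation=3)[:,:,::-1])
cv2.imwrite("pics/a6.png",np.hstack(P))
E
```

```text
clock: 19.48
tcp_pos: [0.378, -0.1024, 0.2342]
orientation: [0.063, 0.174, 0.983, -0.011]
wrist_force: [0.8, 0.4, -0.7]
finger_gap: 0.0002
grip_force: 0.0
clock: 20.35
tcp_pos: [0.4246, 0.2024, 0.2242]
orientation: [0.061, 0.171, 0.983, -0.011]
wrist_force: [-0.1, -0.7, 0.2]
finger_gap: 0.0
grip_force: 0.0
```

View pics/a6.png

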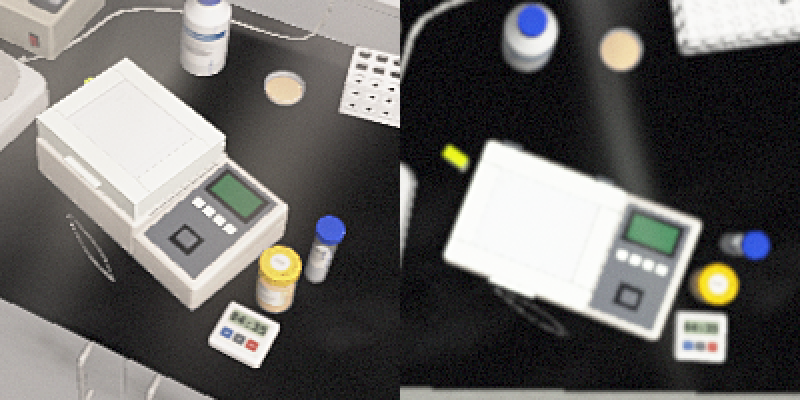

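The picture shows the hood shut, the key up (scene half ≈(185,240)), and the bystanders where they were. I hand in.

```bash
python3 -c "
from workcell import env
print(env.hand_in())"
```

```text
the job is handed in; nothing more can be done
None
```

The hold-down plate is folded flat, the hood is fully shut, the start key was pressed right down and came back up, and the job was handed in at about 20.5 s with the other things on the bench undisturbed as far as the last pictures show.

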